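# Touch-up briefing at the resin table

### The job

Show a colleague the touch-up that the freshly poured, still sticky teal panel needs. Point from straight above at the round cream bare patch on the panel, with the fingertips about 2 to 3 cm above it, for two seconds; then point in the same way at the lid of the red pigment pot for two seconds; then press the green button of the white work timer fully down, let it spring back, and draw the hand up well clear of the timer. Touch neither the panel (nor anything on it) nor any pot, do not move the cup or the brush, and do not come down low over the yellow or blue pot, even in passing, as that would point at the wrong one.

Things in the scene. Friction and masses are not known exactly. Their poses are not given: they have to be found in the camera images.
- panel: teal resin panel, 200 (x) by 320 (y) mm, 16 mm thick, fixed on four white upturned cups so that its top is 62 mm above the table. Origin on the table under its centre, z up, y along its length. Its colours are wet-looking streaks of darker and paler teal.
- patch_top (a point): centre of the top of the round cream-coloured bare patch, 36 mm in diameter and 2 mm proud of the panel (64 mm above the table), z up. Fixed; it may lie in the middle or towards either end of the panel.
- bark_a: dark grey-black flake of bark on the panel, roughly 35 by 55 mm and 10 mm high, fixed; origin at the centre of its underside, z up
- bark_b: a second flake of bark like the first; origin at the centre of its underside
- pot_red_lid (a point): lid centre of the red-lidded pigment pot: a loose white plastic pot, 50 mm in diameter, with a red band and a red lid 54 mm in diameter, 58 mm tall in all, standing upright on the wooden board (10 mm thick), so the lid top is 68 mm above the table. The point is the centre of the lid's top face, z up. The three pots stand in a row about 85 mm apart; their order varies.
- pot_yellow_lid (a point): lid centre of the yellow-lidded pigment pot: a loose white plastic pot, 50 mm in diameter, with a yellow band and a yellow lid 54 mm in diameter, 58 mm tall in all, standing upright on the wooden board (10 mm thick), so the lid top is 68 mm above the table. The point is the centre of the lid's top face, z up. The three pots stand in a row about 85 mm apart; their order varies.
- pot_blue_lid (a point): lid centre of the blue-lidded pigment pot: a loose white plastic pot, 50 mm in diameter, with a blue band and a blue lid 54 mm in diameter, 58 mm tall in all, standing upright on the wooden board (10 mm thick), so the lid top is 68 mm above the table. The point is the centre of the lid's top face, z up. The three pots stand in a row about 85 mm apart; their order varies.
- timer_button_top (a point): centre of the top of the timer's round green push button (30 mm in diameter, pressed straight down), which stands in a black housing on a white timer, 80 by 75 mm and 30 mm high, with a dark display on the side nearer the robot. The timer is fixed to the table. z up; the point moves with the button.
- timer_button (a joint): travel of the green button: 0 up, 0.006 m fully pressed; it is sprung and takes about 5 N fully down
- mixing_cup_rim (a point): centre of the mouth of a dark teal loose mixing cup, 72 mm across and 100 mm tall, standing to the left of the panel; z up; leave it alone
- brush_grip (a point): grip point of a loose paint brush 180 mm long lying flat on the table, crosswise, just beyond the timer as seen from the robot; leave it alone
- patch: the same cream patch as a body; origin at the centre of its underside, on the panel's top
- pot_red: the red-lidded pot as a body; origin at the centre of its underside, on the board, 58 mm below its lid top
- pot_yellow: the yellow-lidded pot as a body; origin at the centre of its underside, on the board, 58 mm below its lid top
- pot_blue: the blue-lidded pot as a body; origin at the centre of its underside, on the board, 58 mm below its lid top
Mind the look-alikes: they are no part of the job. What is shaped like the part that bears timer_button_top but pink is not meant. There is more than one size of the pot_yellow; the job needs the smaller.

How it is judged:
By the outcome, as a careful person would: the job done as asked, in the order asked, and still so for the second after the job is handed in, with the robot touching nothing.
It also fails if it takes over 56 s, if anything falls off the work surface, if the arm or the gripper's body presses on something with over 40 N, if the wrist force passes 120 N, or if a joint passes its speed limit or range.

### The arm

A 7-joint arm with a two-finger parallel gripper is mounted at the origin on the work surface. World frame = base frame: x ahead of the robot, y to its left, z up, the work surface at z = 0. Lengths are in m, angles in rad, forces in N, time in s.
With the tool pointing down it reaches from about 0.425 to 0.875 m from the base axis. Payload 4.7 kg.
Tool frame: the origin (TCP) lies at the very end of the fingers, on their centre line; the grasp point (between the pads) lies 19 mm behind it; z points along the fingers, x is the direction in which the jaws open and shut, and the axes are right-handed (so a half turn about z gives the same grasp; the last joint's range is limited). The gripper opens to 87 mm and grips with 3 to 60 N. Pads are 19 mm wide; open, the fingers measure 117 mm over their backs; the gripper's body (75 mm by 190 mm) begins 51 mm behind the grasp point.
Start: joints at [-1.086, 0.321, -0.07, 1.45, 0.023, 1.371, -0.057], TCP at [0.295, 0.579, 0.223] pointing down, gripper open.
Joint ranges: [-2.86, 2.86], [-0.3, 2.09], [-1.38, 1.24], [0.06, 2.45], [-1.56, 4.7], [0.09, 2.05], [-2.69, 2.69]. Speed limits (rad/s): [2.57, 2.57, 3.14, 3.14, 3.14, 3.14, 3.14].

### API

Orientations are given as a unit quaternion [x, y, z, w].
In Python, from cell import telemetry, read_camera, get_calibration, manip gives the robot as it stands.
- The arm moves only by the tool jog_arm, never from a script. Its argument "motion" is a list of rows, each a list of 3 entries, a list of its own where there are three numbers: the shift along the tool's x, y, z in m, then the turn about the tool's z in rad, then the closure, from -1 (fully open) to 1 (shut), so that 0 is half open. A call has 1 to 5 rows; each row shifts and turns the pose as measured when the row begins, along the tool's axes as they then stand; what a row does not reach is not made up. A row lasts 1/10 s, in which the tool goes at most 50 mm and 8.59 degrees, less where a joint would pass 70% of its speed; a pose out of reach is approached as far as the arm can. A call is refused whole if a number of a shift passes 0.05 or a number of a turn 0.15, either way. A call with a gripper value outside its range is refused whole. The fingers move at their own pace and stop on an object; "force" is the grip in N (left out, the last holds). Time passes only in rows, so rows that do not move let the fingers close. It gives the time, the measured TCP pose, the force and the opening at its end, in the units of the state.
- telemetry.get_obs(): the state, without advancing time (a new reading comes with each control period).
- read_camera(name): name is "scene" or "side" or "wrist"; returns the picture (420x560x3 uint8, blue, green, red); there is no depth.
- get_calibration(name): a dict with "camera_matrix" (3x3 intrinsics, pixels), "origin" and "rotation" of the camera in the world. Camera axes: x right, y down, z forward; pixel columns grow to the right and rows downward; lengths in m; the calibration is good to about 2 mm. A picture is of the moment at which its call begins: read the wrist's pose just before it. get_calibration takes no time and is no camera call; for the wrist camera it gives the pose at the moment of the call.
- manip.sign_off(): hands the job in, once; it reports no verdict.
The state is a dict: "clock": time; "q": joint angles; "joint_vel": joint speeds; "tau": joint torques, N m; "position": TCP position; "ee_rot": TCP orientation; "wrist_force": force on the tool from outside, world axes, zero at the start; "moment": the same for the moment, N m; "finger_gap": finger opening in m.
Only numpy, scipy, OpenCV 4.12 (cv2) and the standard library are available. Lean on these libraries where they do the work, as an engineer would, in place of code of your own. Each camera call takes 0.05 s, during which the arm holds its last target. There are 200 camera calls.

## Working session

There is one attempt and no reset: what is moved stays moved. The work goes in short steps, Python scripts to look and compute and a tool call to move; the robot and the scene stay as the last step left them, time stands still between calls to the robot, and variables do not carry over. Pictures are saved under pics/ and viewed, about 8 in all and at most 12, crops included, and the job is handed in when it is done.

Besides the shell and the picture viewer there is one more tool, called after "Call:" as a command line: name --argument value ..., lists and objects as JSON in quotes. jog_arm: Moves the arm, as the interface text tells. Its arguments: {"type":"object","properties":{"motion":{"type":"array","items":{"type":"array"}},"force":{"type":"number"}},"required":["motion"]}

```bash
mkdir -p pics; cat > h.py <<'E'
import numpy as np, cv2
from cell import telemetry, read_camera, get_calibration, manip
def ray(name,u,v,z,c=None):
    c=c or get_calibration(name); K=np.array(c["camera_matrix"]);R=np.array(c["rotation"]);o=np.array(c["origin"])
    d=R@np.linalg.inv(K)@[u,v,1]; return (o+d*(z-o[2])/d[2]).round(4)
def proj(name,p,c=None):
    c=c or get_calibration(name); K=np.array(c["camera_matrix"]);R=np.array(c["rotation"]);o=np.array(c["origin"])
    q=K@R.T@(np.array(p)-o); return (q[:2]/q[2]).round(1)
E
python3 - <<'E'
from h import *
a=read_camera("scene");b=read_camera("side")
cv2.imwrite("pics/scene.png",a);cv2.imwrite("pics/side.png",b)
s=telemetry.get_obs();print(s)
for n in("scene","side"):print(get_calibration(n))
E
```

```text
{'clock': 0.1, 'q': array([-1.08587424,  0.32177732, -0.07010715,  1.45153709,  0.0226057 ,
        1.37078028, -0.05685595]), 'joint_vel': array([-1.88813192e-04, -1.32534704e-03,  1.14374281e-03, -4.54873263e-03,
       -8.54099334e-04, -1.59437964e-05,  8.57132174e-04]), 'tau': array([-3.95274728e-04, -4.92572916e+01, -4.05861055e-01, -3.13397419e+01,
       -6.40226458e-02,  3.95000016e-02,  8.29367013e-05]), 'position': array([0.29466554, 0.57883075, 0.22156057]), 'ee_rot': array([ 8.52506383e-01,  5.22716110e-01, -7.06522540e-04,  4.85635381e-04]), 'wrist_force': array([0.10535621, 0.19424386, 0.46702688]), 'moment': array([ 0.04541663, -0.03094973,  0.07686996]), 'finger_gap': 0.08713326948126737}
{'camera_matrix': array([[534.35877242,   0.        , 268.85063739],
       [  0.        , 534.35877242, 208.45134811],
       [  0.        ,   0.        ,   1.        ]]), 'origin': array([ 1.21931335, -0.0804012 ,  1.1291957 ]), 'rotation': array([ 0.72940597,  0.62781881, -0.17518367, -0.20765633])}
{'camera_matrix': array([[406.62535182,   0.        , 287.32157592],
       [  0.        , 406.62535182, 213.63591805],
       [  0.        ,   0.        ,   1.        ]]), 'origin': array([0.3901624 , 0.72456359, 0.87353193]), 'rotation': array([-0.13536423,  0.92054032, -0.36085212,  0.06377928])}
```

View pics/scene.png

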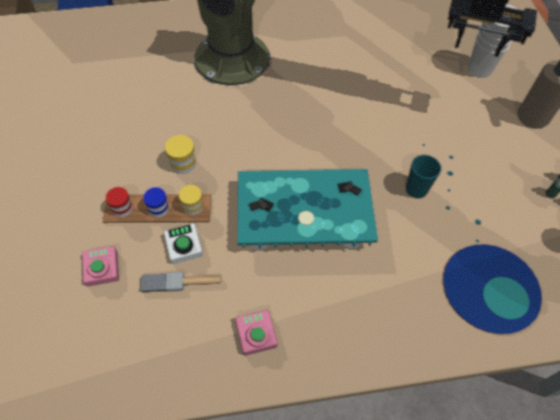

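View pics/side.png

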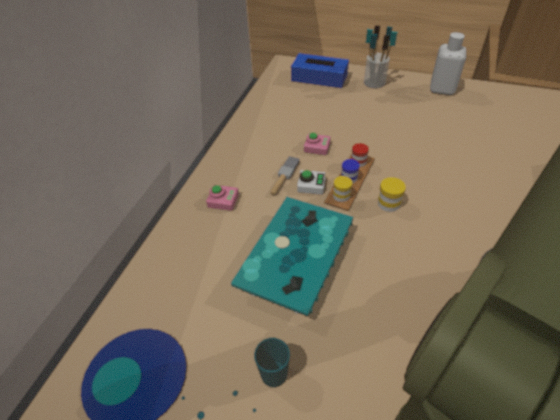

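```bash
sed -i 's/R=np.array(c\["rotation"\])/R=Rotation.from_quat(c["rotation"]).as_matrix()/; 1a from scipy.spatial.transform import Rotation' h.py
python3 - <<'E'
from h import *
a=cv2.imread("pics/scene.png")[160:300,80:340]
cv2.imwrite("pics/c1.png",cv2.resize(a,None,fx=3,fy=3,interpolation=cv2.INTER_CUBIC))
for n,u,v,z in [("scene",306,218,.064),("side",282,242,.064),("scene",118,195,.068),("side",360,149,.068),("scene",155,195,.068),("side",350,165,.068),("scene",190,193,.068),("side",343,184,.068),("scene",183,243,.04),("side",307,176,.04),("scene",420,163,.1)]:print(n,u,v,ray(n,u,v,z))
E
```

```text
scene 306 218 [0.6124 0.1044 0.064 ]
side 282 242 [0.6121 0.1069 0.064 ]
scene 118 195 [ 0.4872 -0.324   0.068 ]
side 360 149 [ 0.4887 -0.3188  0.068 ]
scene 155 195 [ 0.5001 -0.2376  0.068 ]
side 350 165 [ 0.5039 -0.2336  0.068 ]
scene 190 193 [ 0.5066 -0.1555  0.068 ]
side 343 184 [ 0.5068 -0.1449  0.068 ]
scene 183 243 [ 0.6226 -0.1835  0.04  ]
side 307 176 [ 0.6239 -0.1801  0.04  ]
scene 420 163 [0.5231 0.396  0.1   ]
```

View pics/c1.png

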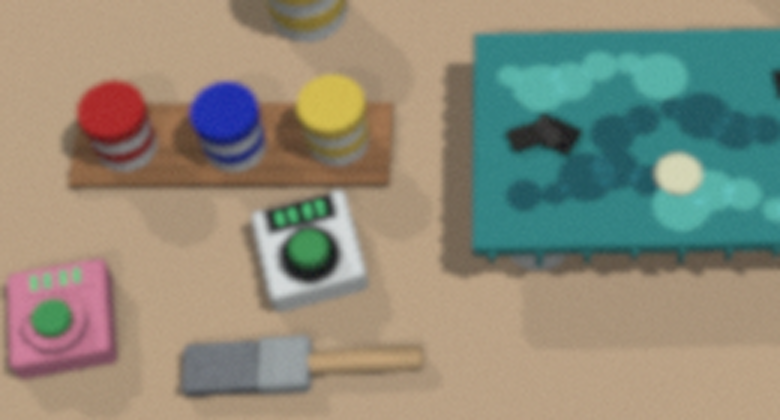

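White timer's button (183,242) is the one; the pink timers (97,266) and (257,334) are decoys. The red lid is at (118,196), with blue at (155,195), small yellow at (190,193) and large yellow off the board at (180,148). The patch is at (306,218). The two cameras agree to about 5 mm. Moving high towards the patch with the fingers closed.

Call:
jog_arm --motion '[[[-0.02, 0.036, 0], 0, 1], [[-0.02, 0.036, 0], 0, 1], [[-0.02, 0.036, 0], 0, 1], [[-0.02, 0.036, 0], 0, 1], [[-0.02, 0.036, 0], 0, 1]]'

```text
clock: 0.6
position: [0.4059, 0.4089, 0.2171]
ee_rot: [0.848, 0.529, -0.004, -0.001]
wrist_force: [1.0, 0.0, 0.1]
finger_gap: 0.0548
```

Call:
jog_arm --motion '[[[-0.02, 0.036, 0], 0, 1], [[-0.02, 0.036, 0], 0, 1], [[-0.02, 0.036, 0], 0, 1], [[-0.02, 0.036, 0], 0, 1], [[-0.02, 0.036, 0], 0, 1]]'

```text
clock: 1.1
position: [0.5261, 0.2314, 0.2149]
ee_rot: [0.848, 0.53, -0.005, -0.001]
wrist_force: [1.4, 1.4, -0.2]
finger_gap: 0.0148
```

Call:
jog_arm --motion '[[[-0.02, 0.034, 0], 0, 1], [[-0.02, 0.034, 0], 0, 1], [[-0.019, 0.033, 0], 0, 1], [[-0.018, 0.032, 0], 0, 1], [[0, 0, 0], 0, 1]]'

```text
clock: 1.6
position: [0.6159, 0.0893, 0.2124]
ee_rot: [0.851, 0.525, -0.007, 0.001]
wrist_force: [-0.0, -0.6, 0.2]
finger_gap: 0.0005
```

```bash
cat >> h.py <<'E'
def todo(p):
    s=telemetry.get_obs();R=Rotation.from_quat(s["ee_rot"]).as_matrix()
    print(s["clock"],s["position"].round(4),"z",R[:,2].round(3),"tool delta",(R.T@(np.array(p)-s["position"])).round(4),"q",s["q"].round(2))
E
python3 - <<'E'
from h import *
todo([.612,.105,.2])
c=get_calibration("wrist");a=read_camera("wrist")
cv2.imwrite("pics/w1.png",a);print(proj("wrist",[.612,.105,.064],c),c["origin"])
import json;json.dump({k:np.array(v).tolist() for k,v in c.items()},open("c1.json","w"))
E
```

```text
1.6 [0.6159 0.0893 0.2124] z [-0.012 -0.01  -1.   ] tool delta [ 0.0125 -0.0105  0.0123] q [-0.43  0.28  0.3   1.54 -0.07  1.35  0.98]
[295.5 189.4] [0.55837413 0.12054831 0.37529319]
```

View pics/w1.png

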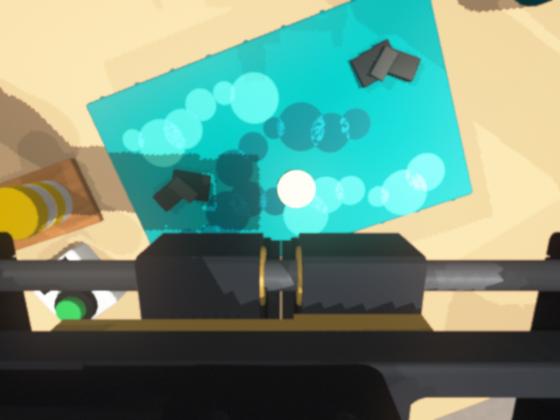

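The wrist view shows the patch at (296,188), against a prediction of (295.5,189.4), so it is confirmed. Descending.

Call:
jog_arm --motion '[[[0.012, -0.01, 0.012], 0, 1], [[0, 0, 0.035], 0, 1], [[0, 0, 0.035], 0, 1], [[0, 0, 0.03], 0, 1], [[0, 0, 0], 0, 1]]'

```text
clock: 2.15
position: [0.6039, 0.1219, 0.0934]
ee_rot: [0.847, 0.532, -0.007, -0.004]
wrist_force: [-0.3, -0.4, 0.3]
finger_gap: 0.0005
```

```bash
python3 -c "
from h import *
todo([.612,.1055,.089])"
```

```text
2.15 [0.6039 0.1219 0.0934] z [-0.017 -0.    -1.   ] tool delta [-0.0112  0.0145  0.0043] q [-0.45  0.36  0.26  1.68 -0.1   1.13  0.96]
```

Call:
jog_arm --motion '[[[-0.008, 0.011, 0.003], 0, 1], [[0, 0, 0], 0, 1], [[0, 0, 0], 0, 1]]'

```text
clock: 2.45
position: [0.6104, 0.1142, 0.0921]
ee_rot: [0.845, 0.534, -0.006, -0.005]
wrist_force: [0.1, 0.7, 0.6]
finger_gap: 0.0004
```

```bash
python3 -c "
from h import *
todo([.612,.1055,.089])"
```

```text
2.45 [0.6104 0.1142 0.0921] z [-0.015  0.002 -1.   ] tool delta [-0.0071  0.0052  0.003 ] q [-0.44  0.37  0.26  1.68 -0.11  1.13  0.98]
```

Call:
jog_arm --motion '[[[-0.007, 0.005, 0.003], 0, 1], [[0, 0, 0], 0, 1], [[0, 0, 0], 0, 1]]'

```text
clock: 2.75
position: [0.6143, 0.1049, 0.0922]
ee_rot: [0.845, 0.534, -0.003, -0.004]
wrist_force: [0.2, 0.6, -0.2]
finger_gap: 0.0004
```

```bash
python3 -c "
from h import *
todo([.612,.1055,.089])"
```

```text
2.75 [0.6143 0.1049 0.0922] z [-0.01   0.003 -1.   ] tool delta [-0.0004 -0.0023  0.0032] q [-0.43  0.37  0.27  1.67 -0.11  1.12  1.  ]
```

Call:
jog_arm --motion '[[[0, -0.001, 0.005], 0, 1], [[0, 0, 0], 0, 1], [[0, 0, 0], 0, 1], [[0, 0, 0], 0, 1], [[0, 0, 0], 0, 1]]'

```text
clock: 3.25
position: [0.6135, 0.1053, 0.0873]
ee_rot: [0.846, 0.534, -0.003, -0.004]
wrist_force: [-0.5, 0.3, 0.5]
finger_gap: 0.0006
```

Call:
jog_arm --motion '[[[0, 0, 0.001], 0, 1], [[0, 0, 0], 0, 1], [[0, 0, 0], 0, 1], [[0, 0, 0], 0, 1], [[0, 0, 0], 0, 1]]'

```text
clock: 3.75
position: [0.6134, 0.1056, 0.0862]
ee_rot: [0.845, 0.534, -0.003, -0.004]
wrist_force: [-0.3, 0.3, 0.8]
finger_gap: 0.0003
```

Call:
jog_arm --motion '[[[0, 0, -0.003], 0, 1], [[0, 0, 0], 0, 1], [[0, 0, 0], 0, 1], [[0, 0, 0], 0, 1], [[0, 0, 0], 0, 1]]'

```text
clock: 4.25
position: [0.6136, 0.1056, 0.0897]
ee_rot: [0.845, 0.534, -0.003, -0.004]
wrist_force: [-0.9, -0.1, -0.9]
finger_gap: 0.0001
```

Call:
jog_arm --motion '[[[0, 0, 0], 0, 1], [[0, 0, 0], 0, 1], [[0, 0, 0], 0, 1], [[0, 0, 0], 0, 1], [[0, 0, 0], 0, 1]]'

```text
clock: 4.75
position: [0.6135, 0.1056, 0.0895]
ee_rot: [0.845, 0.534, -0.003, -0.004]
wrist_force: [1.1, 0.3, -0.2]
finger_gap: 0.0004
```

Call:
jog_arm --motion '[[[0, 0, 0], 0, 1], [[0, 0, 0], 0, 1], [[0, 0, 0], 0, 1], [[0, 0, 0], 0, 1], [[0, 0, 0], 0, 1]]'

```text
clock: 5.25
position: [0.6135, 0.1056, 0.0895]
ee_rot: [0.845, 0.534, -0.003, -0.004]
wrist_force: [0.1, 0.0, -0.2]
finger_gap: 0.001
```

Call:
jog_arm --motion '[[[0, 0, 0], 0, 1], [[0, 0, 0], 0, 1], [[0, 0, 0], 0, 1], [[0, 0, 0], 0, 1], [[0, 0, 0], 0, 1]]'

```text
clock: 5.75
position: [0.6135, 0.1055, 0.0895]
ee_rot: [0.845, 0.534, -0.003, -0.004]
wrist_force: [-1.2, 0.9, -0.2]
finger_gap: 0.0004
```

Call:
jog_arm --motion '[[[0, 0, 0], 0, 1], [[0, 0, 0], 0, 1], [[0, 0, 0], 0, 1], [[0, 0, 0], 0, 1], [[0, 0, 0], 0, 1]]'

```text
clock: 6.25
position: [0.6135, 0.1056, 0.0895]
ee_rot: [0.845, 0.534, -0.003, -0.004]
wrist_force: [-0.3, 0.8, 0.6]
finger_gap: 0.0006
```

Call:
jog_arm --motion '[[[0, 0, -0.03], 0, 1], [[0, 0, -0.04], 0, 1], [[0, 0, -0.04], 0, 1], [[0, 0, -0.03], 0, 1], [[0, 0, 0], 0, 1]]'

```text
clock: 6.75
position: [0.6135, 0.1047, 0.2327]
ee_rot: [0.846, 0.534, -0.005, -0.005]
wrist_force: [0.7, -0.2, -0.3]
finger_gap: 0.0004
```

```bash
python3 -c "
from h import *
todo([.489,-.322,.22])"
```

```text
6.75 [0.6135 0.1047 0.2327] z [-0.013  0.002 -1.   ] tool delta [-0.4388  0.0712  0.0133] q [-0.44  0.27  0.28  1.51 -0.08  1.39  0.98]
```

Call:
jog_arm --motion '[[[-0.025, 0.004, 0], 0, 1], [[-0.04, 0.0065, 0], 0, 1], [[-0.04, 0.0065, 0], 0, 1], [[-0.04, 0.0065, 0], 0, 1], [[-0.04, 0.0065, 0], 0, 1]]'

```text
clock: 7.25
position: [0.5609, -0.0713, 0.2297]
ee_rot: [0.841, 0.541, -0.004, -0.006]
wrist_force: [0.3, -0.3, 0.4]
finger_gap: 0.0006
```

Call:
jog_arm --motion '[[[-0.04, 0.0065, 0], 0, 1], [[-0.04, 0.0065, 0], 0, 1], [[-0.04, 0.0065, 0], 0, 1], [[-0.035, 0.006, 0], 0, 1], [[-0.02, 0.003, 0], 0, 1]]'

```text
clock: 7.75
position: [0.5076, -0.252, 0.2256]
ee_rot: [0.842, 0.539, -0.006, -0.007]
wrist_force: [-0.1, -0.9, -0.6]
finger_gap: 0.0005
```

Call:
jog_arm --motion '[[[0, 0, 0], 0, 1], [[0, 0, 0], 0, 1]]'

```text
clock: 7.95
position: [0.5052, -0.2553, 0.2243]
ee_rot: [0.844, 0.536, -0.007, -0.008]
wrist_force: [-0.1, 0.4, 0.3]
finger_gap: 0.0
```

```bash
python3 -c "
from h import *
todo([.489,-.322,.22])"
```

```text
7.95 [ 0.5052 -0.2553  0.2243] z [-0.02   0.006 -1.   ] tool delta [-0.0673  0.0139  0.0042] q [-0.05  0.17  0.53  1.66 -0.08  1.36  1.62]
```

Call:
jog_arm --motion '[[[-0.03, 0.006, 0], 0, 1], [[-0.025, 0.005, 0], 0, 1], [[-0.01, 0.002, 0], 0, 1], [[0, 0, 0], 0, 1], [[0, 0, 0], 0, 1]]'

```text
clock: 8.45
position: [0.4938, -0.3107, 0.2218]
ee_rot: [0.841, 0.542, -0.006, -0.011]
wrist_force: [0.0, 0.8, 0.4]
finger_gap: 0.0006
```

```bash
python3 - <<'E'
from h import *
todo([.489,-.322,.1])
c=get_calibration("wrist");a=read_camera("wrist")
cv2.imwrite("pics/w2.png",a);print(proj("wrist",[.489,-.322,.068],c),proj("wrist",[.624,-.182,.04],c),c["origin"])
import json;json.dump({k:np.array(v).tolist() for k,v in c.items()},open("c2.json","w"))
E
```

```text
8.45 [ 0.4938 -0.3107  0.2218] z [-0.021  0.012 -1.   ] tool delta [-0.0125  0.0032  0.1218] q [ 0.03  0.21  0.56  1.62 -0.11  1.36  1.76]
[267.8 202.1] [433.6 254.3] [ 0.436748   -0.28516854  0.38588993]
```

View pics/w2.png

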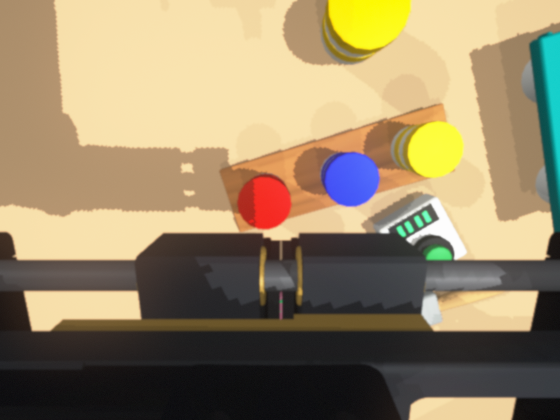

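Red lid is at about (265,202), directly ahead of the fingers. The white timer's button is at about (438,256), partly hidden.

```bash
python3 - <<'E'
from h import *;import json
c=json.load(open("c2.json"));print(ray("",265,202,.068,c),ray("",438,256,.04,c))
todo([.489,-.324,.17])
E
```

```text
[ 0.4878 -0.3245  0.068 ] [ 0.6279 -0.1782  0.04  ]
8.5 [ 0.4939 -0.3105  0.2218] z [-0.021  0.012 -1.   ] tool delta [-0.0145  0.0023  0.0518] q [ 0.03  0.21  0.56  1.62 -0.11  1.36  1.76]
```

Call:
jog_arm --motion '[[[-0.012, 0.003, 0.02], 0, 1], [[0, 0, 0.03], 0, 1], [[0, 0, 0], 0, 1], [[0, 0, 0], 0, 1]]'

```text
clock: 8.9
position: [0.4948, -0.3162, 0.1721]
ee_rot: [0.838, 0.546, -0.004, -0.011]
wrist_force: [-0.4, -0.3, 0.5]
finger_gap: 0.0006
```

```bash
python3 - <<'E'
from h import *
todo([.489,-.324,.093])
E
```

```text
8.9 [ 0.4948 -0.3162  0.1721] z [-0.018  0.014 -1.   ] tool delta [-0.0099 -0.0005  0.0791] q [ 0.05  0.26  0.56  1.68 -0.14  1.27  1.8 ]
```

Call:
jog_arm --motion '[[[-0.012, 0, 0.02], 0, 1], [[0, 0, 0.03], 0, 1], [[0, 0, 0.02], 0, 1], [[0, 0, 0], 0, 1], [[0, 0, 0], 0, 1]]'

```text
clock: 9.4
position: [0.4957, -0.3247, 0.1085]
ee_rot: [0.836, 0.549, 0.0, -0.006]
wrist_force: [-0.2, -0.8, 0.2]
finger_gap: 0.0003
```

```bash
python3 - <<'E'
from h import *
todo([.489,-.324,.093])
E
```

```text
9.4 [ 0.4957 -0.3247  0.1085] z [-0.006  0.011 -1.   ] tool delta [-0.0021 -0.0063  0.0156] q [ 0.08  0.32  0.55  1.74 -0.19  1.14  1.85]
```

Call:
jog_arm --motion '[[[-0.001, -0.006, 0.01], 0, 1], [[0, 0, 0.004], 0, 1], [[0, 0, 0], 0, 1], [[0, 0, 0], 0, 1]]'

```text
clock: 9.8
position: [0.4919, -0.3235, 0.098]
ee_rot: [0.836, 0.549, 0.002, -0.004]
wrist_force: [0.1, 0.1, 0.7]
finger_gap: 0.0004
```

```bash
python3 - <<'E'
from h import *
todo([.489,-.324,.093])
E
```

```text
9.8 [ 0.4919 -0.3235  0.098 ] z [-0.     0.009 -1.   ] tool delta [-0.0016 -0.0025  0.005 ] q [ 0.08  0.32  0.55  1.77 -0.19  1.11  1.85]
```

Call:
jog_arm --motion '[[[-0.001, -0.003, 0.005], 0, 1], [[0, 0, 0], 0, 1], [[0, 0, 0], 0, 1], [[0, 0, 0], 0, 1], [[0, 0, 0], 0, 1]]'

```text
clock: 10.3
position: [0.4889, -0.3236, 0.0933]
ee_rot: [0.836, 0.549, 0.003, -0.003]
wrist_force: [-0.2, -0.3, -0.3]
finger_gap: 0.0005
```

Call:
jog_arm --motion '[[[0, 0, 0], 0, 1], [[0, 0, 0], 0, 1], [[0, 0, 0], 0, 1], [[0, 0, 0], 0, 1], [[0, 0, 0], 0, 1]]'

```text
clock: 10.8
position: [0.4891, -0.3237, 0.0934]
ee_rot: [0.836, 0.549, 0.003, -0.003]
wrist_force: [1.1, -0.1, 0.8]
finger_gap: 0.0005
```

Call:
jog_arm --motion '[[[0, 0, 0], 0, 1], [[0, 0, 0], 0, 1], [[0, 0, 0], 0, 1], [[0, 0, 0], 0, 1], [[0, 0, 0], 0, 1]]'

```text
clock: 11.3
position: [0.4891, -0.3237, 0.0934]
ee_rot: [0.836, 0.549, 0.003, -0.003]
wrist_force: [0.3, -0.6, -0.4]
finger_gap: 0.0004
```

Call:
jog_arm --motion '[[[0, 0, 0], 0, 1], [[0, 0, 0], 0, 1], [[0, 0, 0], 0, 1], [[0, 0, 0], 0, 1], [[0, 0, 0], 0, 1]]'

```text
clock: 11.8
position: [0.4891, -0.3237, 0.0934]
ee_rot: [0.836, 0.549, 0.003, -0.003]
wrist_force: [0.0, -0.7, -0.0]
finger_gap: 0.0007
```

Call:
jog_arm --motion '[[[0, 0, 0], 0, 1], [[0, 0, 0], 0, 1], [[0, 0, 0], 0, 1], [[0, 0, 0], 0, 1], [[0, 0, 0], 0, 1]]'

```text
clock: 12.3
position: [0.4891, -0.3237, 0.0934]
ee_rot: [0.836, 0.549, 0.003, -0.003]
wrist_force: [-0.4, 0.2, -0.3]
finger_gap: 0.0003
```

Call:
jog_arm --motion '[[[0, 0, 0], 0, 1], [[0, 0, 0], 0, 1], [[0, 0, 0], 0, 1], [[0, 0, 0], 0, 1], [[0, 0, 0], 0, 1]]'

```text
clock: 12.8
position: [0.4891, -0.3236, 0.0934]
ee_rot: [0.836, 0.549, 0.003, -0.003]
wrist_force: [-0.4, 0.5, 0.1]
finger_gap: 0.0005
```

Call:
jog_arm --motion '[[[0, 0, -0.03], 0, 1], [[0, 0, -0.04], 0, 1], [[0, 0, -0.04], 0, 1], [[0, 0, -0.02], 0, 1], [[0, 0, 0], 0, 1]]'

```text
clock: 13.3
position: [0.4878, -0.3242, 0.2264]
ee_rot: [0.836, 0.549, 0.001, -0.005]
wrist_force: [-0.3, 0.7, 0.4]
finger_gap: 0.0003
```

```bash
python3 - <<'E'
from h import *
todo([.626,-.180,.22])
E
```

```text
13.3 [ 0.4878 -0.3242  0.2264] z [-0.003  0.009 -1.   ] tool delta [0.1871 0.0696 0.0074] q [ 0.05  0.2   0.57  1.62 -0.12  1.36  1.8 ]
```

Call:
jog_arm --motion '[[[0.03, 0.011, 0], 0, 1], [[0.04, 0.015, 0], 0, 1], [[0.04, 0.015, 0], 0, 1], [[0.04, 0.015, 0], 0, 1], [[0.03, 0.011, 0], 0, 1]]'

```text
clock: 13.8
position: [0.6198, -0.189, 0.223]
ee_rot: [0.84, 0.543, -0.0, -0.005]
wrist_force: [0.6, 0.7, -0.1]
finger_gap: 0.0004
```

Call:
jog_arm --motion '[[[0.01, 0.004, 0.01], 0, 1], [[0, 0, 0], 0, 1], [[0, 0, 0], 0, 1]]'

```text
clock: 14.1
position: [0.6279, -0.1766, 0.2068]
ee_rot: [0.838, 0.546, -0.003, -0.008]
wrist_force: [-0.4, -0.3, 1.0]
finger_gap: 0.0007
```

```bash
python3 - <<'E'
from h import *
todo([.626,-.180,.1])
c=get_calibration("wrist");a=read_camera("wrist")
cv2.imwrite("pics/w3.png",a);print(proj("wrist",[.626,-.180,.04],c),c["origin"])
import json;json.dump({k:np.array(v).tolist() for k,v in c.items()},open("c3.json","w"))
E
```

```text
14.1 [ 0.6279 -0.1766  0.2068] z [-0.013  0.01  -1.   ] tool delta [-0.0043  0.0014  0.1068] q [-0.12  0.36  0.47  1.47 -0.17  1.36  1.51]
[276.1 197.7] [ 0.569221   -0.15139502  0.37042241]
```

View pics/w3.png

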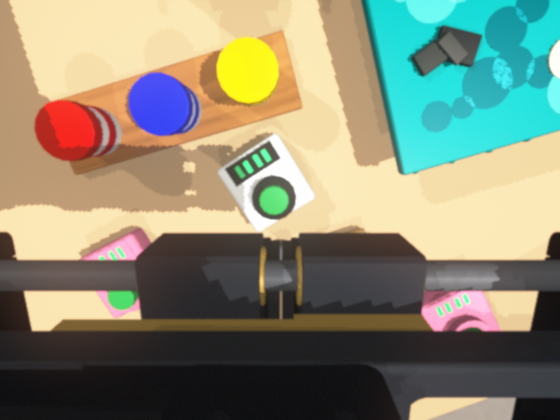

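The button centre is at (274,199), 2 px from the prediction. Descending on it.

Call:
jog_arm --motion '[[[-0.004, 0.001, 0.02], 0, 1], [[0, 0, 0.04], 0, 1], [[0, 0, 0.04], 0, 1], [[0, 0, 0.015], 0, 1], [[0, 0, 0], 0, 1]]'

```text
clock: 14.65
position: [0.6207, -0.1923, 0.0924]
ee_rot: [0.842, 0.539, -0.002, -0.005]
wrist_force: [-0.5, 0.9, -0.2]
finger_gap: 0.0003
```

```bash
python3 - <<'E'
from h import *;import json
c=json.load(open("c3.json"));print(ray("",274,199,.04,c))
todo([.626,-.181,.05])
E
```

```text
[ 0.6263 -0.1825  0.04  ]
14.65 [ 0.6207 -0.1923  0.0924] z [-0.009  0.006 -1.   ] tool delta [0.0124 0.0006 0.0424] q [-0.09  0.44  0.46  1.61 -0.21  1.15  1.55]
```

Call:
jog_arm --motion '[[[0.011, 0, 0.015], 0, 1], [[0, 0, 0.01], 0, 1], [[0, 0, 0], 0, 1], [[0, 0, 0], 0, 1]]'

```text
clock: 15.05
position: [0.6279, -0.1834, 0.0706]
ee_rot: [0.843, 0.538, 0.0, -0.002]
wrist_force: [0.1, 0.0, 0.0]
finger_gap: 0.0006
```

```bash
python3 - <<'E'
from h import *
todo([.626,-.182,.05])
E
```

```text
15.05 [ 0.6279 -0.1834  0.0706] z [-0.002  0.004 -1.   ] tool delta [ 0.0004 -0.0023  0.0206] q [-0.1   0.47  0.45  1.62 -0.22  1.11  1.54]
```

Call:
jog_arm --motion '[[[0, -0.002, 0.008], 0, 1], [[0, 0, 0.006], 0, 1], [[0, 0, 0.004], 0, 1], [[0, 0, 0], 0, 1]]'

```text
clock: 15.45
position: [0.6272, -0.1826, 0.053]
ee_rot: [0.843, 0.538, 0.001, -0.001]
wrist_force: [-0.4, 0.9, -0.1]
finger_gap: 0.0004
```

Call:
jog_arm --motion '[[[0, 0, 0.004], 0, 1], [[0, 0, 0.003], 0, 1], [[0, 0, 0], 0, 1]]'

```text
clock: 15.75
position: [0.6277, -0.1828, 0.047]
ee_rot: [0.843, 0.538, 0.002, -0.001]
wrist_force: [-2.0, 0.9, 5.3]
finger_gap: 0.0005
```

```bash
python3 - <<'E'
from h import *
todo([.626,-.182,.04])
E
```

```text
15.75 [ 0.6277 -0.1828  0.047 ] z [ 0.002  0.004 -1.   ] tool delta [-0.     -0.0019  0.007 ] q [-0.1   0.49  0.44  1.64 -0.23  1.06  1.55]
```

Call:
jog_arm --motion '[[[0, 0, 0.002], 0, 1], [[0, 0, 0], 0, 1]]'

```text
clock: 15.95
position: [0.6278, -0.1828, 0.0471]
ee_rot: [0.843, 0.538, 0.002, -0.001]
wrist_force: [-3.0, 1.1, 3.7]
finger_gap: 0.0005
```

Call:
jog_arm --motion '[[[0, 0, 0.002], 0, 1], [[0, 0, 0], 0, 1]]'

```text
clock: 16.15
position: [0.6278, -0.1828, 0.0471]
ee_rot: [0.843, 0.538, 0.003, -0.002]
wrist_force: [-2.0, 0.2, 3.6]
finger_gap: 0.0006
```

Call:
jog_arm --motion '[[[0, 0, 0.004], 0, 1], [[0, 0, 0.004], 0, 1], [[0, 0, 0.004], 0, 1]]'

```text
clock: 16.45
position: [0.6281, -0.183, 0.0461]
ee_rot: [0.843, 0.538, 0.004, -0.003]
wrist_force: [-9.4, 3.3, 23.4]
finger_gap: 0.0005
```

Call:
jog_arm --motion '[[[0, 0, 0.006], 0, 1], [[0, 0, 0.006], 0, 1]]'

```text
clock: 16.65
position: [0.6283, -0.183, 0.0459]
ee_rot: [0.843, 0.538, 0.006, -0.005]
wrist_force: [-14.2, 4.9, 34.4]
finger_gap: 0.0006
```

Call:
jog_arm --motion '[[[0, 0, -0.001], 0, 1], [[0, 0, 0], 0, 1]]'

```text
clock: 16.85
position: [0.6287, -0.1832, 0.0509]
ee_rot: [0.843, 0.538, 0.007, -0.004]
wrist_force: [-0.6, -0.5, 2.1]
finger_gap: 0.0003
```

Call:
jog_arm --motion '[[[0, 0, -0.002], 0, 1], [[0, 0, 0], 0, 1]]'

```text
clock: 17.05
position: [0.629, -0.1834, 0.053]
ee_rot: [0.843, 0.538, 0.007, -0.004]
wrist_force: [0.7, -0.4, 0.3]
finger_gap: 0.0005
```

Call:
jog_arm --motion '[[[0, 0, -0.002], 0, 1], [[0, 0, 0], 0, 1]]'

```text
clock: 17.25
position: [0.6285, -0.1833, 0.0537]
ee_rot: [0.843, 0.538, 0.007, -0.004]
wrist_force: [0.4, -0.2, 0.2]
finger_gap: 0.0005
```

Call:
jog_arm --motion '[[[0, 0, -0.002], 0, 1], [[0, 0, 0], 0, 1]]'

```text
clock: 17.45
position: [0.6281, -0.1832, 0.0549]
ee_rot: [0.843, 0.538, 0.006, -0.005]
wrist_force: [-0.7, -0.3, 0.5]
finger_gap: 0.0003
```

Call:
jog_arm --motion '[[[0, 0, -0.002], 0, 1], [[0, 0, 0], 0, 1]]'

```text
clock: 17.65
position: [0.6279, -0.1832, 0.0567]
ee_rot: [0.843, 0.538, 0.006, -0.005]
wrist_force: [0.1, -0.2, -0.2]
finger_gap: 0.0003
```

Contact at about 52 mm, a hard stop at about 46 mm (34 N), then it sprang back with force still present at 51 mm. That is the full 6 mm of travel. Withdrawing.

Call:
jog_arm --motion '[[[0, 0, -0.03], 0, 1], [[0, 0, -0.04], 0, 1], [[0, 0, -0.04], 0, 1], [[0, 0, -0.04], 0, 1], [[0, 0, -0.03], 0, 1]]'

```text
clock: 18.15
position: [0.6236, -0.1845, 0.236]
ee_rot: [0.843, 0.538, 0.001, -0.009]
wrist_force: [0.3, -0.1, -0.0]
finger_gap: 0.0005
```

Call:
jog_arm --motion '[[[0, 0, 0], 0, 1], [[0, 0, 0], 0, 1], [[0, 0, 0], 0, 1], [[0, 0, 0], 0, 1], [[0, 0, 0], 0, 1]]'

```text
clock: 18.65
position: [0.6246, -0.1851, 0.2385]
ee_rot: [0.843, 0.538, 0.003, -0.008]
wrist_force: [0.4, -0.2, 0.4]
finger_gap: 0.0004
```

```bash
python3 - <<'E'
from h import *
todo([.626,-.182,.2])
a=read_camera("wrist");b=read_camera("scene");o=cv2.imread("pics/scene.png")
cv2.imwrite("pics/f.png",np.hstack([a[:300,:],b[130:360,80:480][:, :].copy() if 0 else cv2.resize(b,(400,300))])[:, :960] if 0 else cv2.resize(np.hstack([b[130:310,80:350],o[130:310,80:350]]),(800,267)))
E
```

```text
18.65 [ 0.6246 -0.1851  0.2385] z [-0.004  0.016 -1.   ] tool delta [0.0029 0.0004 0.0385] q [-0.11  0.34  0.48  1.43 -0.17  1.41  1.51]
```

View pics/f.png

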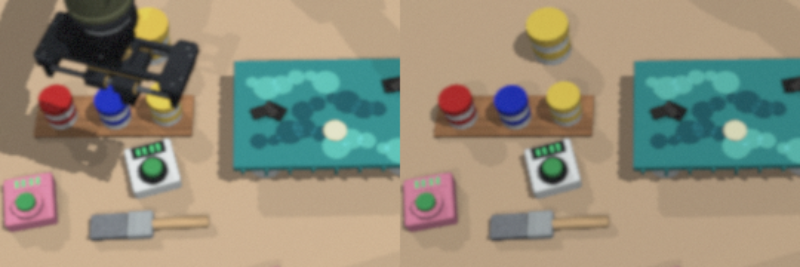

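The now (left) and start (right) views match: the pots, brush and panel haven't moved, the button is up and the hand is clear. Handing in.

```bash
python3 -c "
from h import *
print(manip.sign_off())"
```

```text
the job is handed in; nothing more can be done
None
```

I pointed at the cream patch, then at the red pot's lid, then pressed the white timer's green button once. The job was handed in at about 18.7 s.

- **Patch:** the fingertips were about 25 mm above it for over 2 s. They settled within about 2 mm of its measured centre.
- **Red lid:** the fingertips were about 25 mm above it for 2.5 s, within about 1 mm of its measured centre. I passed the yellow and blue pots only at about 22 cm.
- **Button:** contact came at about 52 mm and a hard stop at about 46 mm, which fits the full 6 mm of travel. The force peaked at about 34 N straight down, with about 15 N sideways, before it sprang back. I had no direct reading of the button's travel; this comes from height and force.
- **Final check:** the hand is about 19 cm above the timer with wrist force near zero. The last scene picture matches the first for the panel, pots, timer and brush. The cup was outside that crop, but the arm passed it at over 20 cm.

The only disagreement was between the two fixed cameras, by up to about 5 mm on the red lid and button. Close-up wrist pictures settled both.

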